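Close the flask and index it to the pointer on the tilted laser rotary

ROBOT

A 7-joint arm with a two-finger parallel gripper is mounted at the origin on the work surface. World frame = base frame: x ahead of the robot, y to its left, z up, the work surface at z = 0. Lengths are in m, angles in rad, forces in N, time in s.
With the tool pointing down it reaches from about 0.425 to 0.875 m from the base axis. Payload 4.7 kg.
Tool frame: the origin (TCP) lies on the centre line of the jaws, within the pads' length; the fingertips stand 22 mm ahead of it and the grasp point (between the pads) lies 3 mm ahead of it; z points along the fingers, y is the direction in which the jaws open and shut (so a half turn about z gives the same grasp; the last joint's range is limited). The gripper opens to 87 mm and grips with 3 to 60 N. Pads are 19 mm wide; open, the fingers measure 117 mm over their backs; the gripper's body (75 mm by 190 mm) begins 51 mm behind the grasp point.
Start: joints at [-1.249, 0.321, -0.07, 1.45, 0.023, 1.371, -0.057], TCP at [0.197, 0.619, 0.245] pointing down, gripper open.
Joint ranges: [-2.86, 2.86], [-0.3, 2.09], [-1.38, 1.24], [0.06, 2.45], [-1.56, 4.7], [0.09, 2.05], [-2.69, 2.69]. Speed limits (rad/s): [2.57, 2.57, 3.14, 3.14, 3.14, 3.14, 3.14].

INTERFACE

Orientations are given as a rotation vector (axis times angle).
In Python, from bench import ctrl, imaging, close_job, finder gives the robot as it stands. The module is installed in compiled form; this text tells all that it offers.
- The arm moves only by the shell command python3 -m jog 'ROWS' [FORCE]. ROWS is JSON, a list that holds one entry, the list of rows, each a list of 7 numbers: the shift along the tool's x, y, z in cm, then the turn, a rotation vector about the tool's x, y, z in degrees, then the finger opening in cm, from 0 to 8.7. In form: [[[dx, dy, dz, ax, ay, az, claw], ...]]. A call has 1 to 12 rows; each row shifts and turns the commanded pose from where the row before left it, along the tool's axes as they then stand; what a row does not reach is not made up. A row lasts 1/10 s, in which the tool goes at most 50 mm and 8.59 degrees, less where a joint would pass 70% of its speed; a pose out of reach is approached as far as the arm can. A call is refused whole if a number of a shift passes 5 or a number of a turn 8.59, either way. A call with a gripper value outside its range is refused whole. The fingers move at their own pace and stop on an object; FORCE is the grip in N (left out, the last holds). Time passes only in rows, so rows that do not move let the fingers close. It gives the time, the measured TCP pose, the force and the opening at its end, in the units of the state.
- ctrl.get_state(): the state, without advancing time (a new reading comes with each control period).
- imaging.get_image(name): name is "scene" or "side" or "wrist"; returns a dict with "frame" (420x560x3 uint8, red, green, blue), "intrinsics" (3x3 intrinsics, pixels), "pose" (4x4, takes a point from camera to world coordinates). Camera axes: x right, y down, z forward; pixel columns grow to the right and rows downward; lengths in m; the calibration is good to about 2 mm. A picture is of the moment at which its call begins. There is no depth.
- close_job(): hands the job in, once; it reports no verdict.
Trained networks look in the newest picture that a camera, given by its name, has taken for a name from the list of things; names that differ only in an ending like _2 or _b are one class to them, and where a whole thing is asked for, a point or a joint stands for the part that bears it (a point fixed in the world has none). Each returns a list of dicts, best first, with "conf" (0 to 1); they miss things now and then, are a little off and sometimes report something else, mostly with a low value. They report only what shows in the picture. A call takes as long as a camera call.
- finder.trace(label, camera): "region" (420x560 bool, what is visible of it) and "point" ([row, column] as shares, 0 to 1, of the picture: columns of its width, rows of its height, amid what is visible of it).
- finder.spot_point(label, camera): "point" ([row, column] as shares, 0 to 1, of the picture: columns of its width, rows of its height: a listed point, or the origin of a listed thing).
The state is a dict: "time": time; "joint_positions": joint angles; "qd": joint speeds; "joint_torque": joint torques, N m; "position": TCP position; "tool_rot": TCP orientation; "ft_force": force on the tool from outside, world axes, zero at the start; "torque": the same for the moment, N m; "grip_width": opening from 0.0 (shut) to 1.0 (fully open).
Only numpy, scipy, OpenCV 4.12 (cv2) and the standard library are available. Lean on these libraries where they do the work, as an engineer would, in place of code of your own. Each camera call takes 0.05 s, during which the arm holds its last target. There are 200 camera calls.

TASK

Get the steel flask on the tilted rotary ready for laser marking: screw its cap (orange grip bar) clockwise until it is fully tight, and leave the flask turned so that its yellow lug points straight at the red pointer. Let go of it at the end, and leave the other things on the bench where they are.

Things in the scene. Friction and masses are not known exactly. Their poses are not given: they have to be found in the camera images.
- rotary: The rotary fixture, bolted to the bench: 200 x 190 mm black base plate, aluminium cheeks up to 94 mm high, black motor on its left cheek, tilted blue disc 140 mm across, red pointer. Origin on the bench, 10 mm from the base plate's centre towards +x; its -x side looks roughly at the robot. The rotary axis passes 70 mm above a point 30 mm along +x and leans 28 deg from vertical towards -x.
- pointer_tip (a point): Tip of the red pointer fixed to the rotary, 56 mm from the rotary axis, on its high side, away from the robot. Frame fixed to the rotary: z along the rotary axis, up and out through the cap (28 deg from vertical); x from the axis squarely out to the pointer. The red post behind the tip is 22 mm wide, reaches 80 mm from the axis and 10 mm beyond the tip along z.
- lug_tip (a point): Outer face of the yellow lug (14 mm wide, 44 mm long) on the side of the steel flask, 53 mm from the axis, 3 mm short of the pointer tip when they face each other. Frame turns with the flask: z along the rotary axis out through the cap, x radially out through the lug. Flask: 62 mm across, 104 mm long, held by its foot on the rotary, free to turn.
- flask (a joint): Turn of the flask in the rotary, rad. 0 = lug points straight at the red pointer. Grows clockwise as seen looking at the cap from outside. It starts 0.5 to 1.2 rad short of the pointer (negative). Friction about 0.2 N m, stays where left; end stops at -2.8 and 2.8.
- cap_grip (a point): Grip point of the captive screw cap, on the axis, 24 mm above the top of the black cap disc (58 mm across, 18 mm high) and 10 mm below the top of the orange grip bar. The bar is 66 mm long, 14 mm wide and 34 mm high. Frame turns with the cap: z along the rotary axis outwards, x along the bar's length, y across its 14 mm width. Lies about 0.24 m above the bench.
- cap (a joint): Turn of the cap on the flask, rad. 0 = loose, grows clockwise as seen looking at the cap from outside, 2.0 = tight against its stop. Starts between 0.5 and 1.3. Friction about 0.05 N m, less than the flask's: the cap turns alone until tight, and turning it further clockwise then carries the flask round with it. It does not rise or come off.
- tumbler: Blue open cup, 72 mm across, 110 mm high, standing left of the rotary (+y side); bystander. Origin under its centre.
- cleaner: White bottle with red cap, 60 mm across, 160 mm high, standing right of the rotary (-y side); bystander. Origin under its centre.
- driver: Screwdriver with red handle lying on the bench; bystander. x along its length.
- spanner: Steel wrench lying on the bench; bystander. x along its length.
- gauge: Aluminium focus block with red band, 50 x 30 x 90 mm, upright; bystander. Origin under its centre.
- mug: White mug, 80 mm across, 92 mm high; bystander. Origin under its centre.

How it is judged:
At the end, for the whole second after the job is handed in: The cap is screwed home (within 0.12 rad of its stop at 2.0) and the flask's yellow lug faces the red pointer within 0.12 rad (about 6 mm at the lug), both at rest (value of joint cap above 1.88 rad and value of joint flask between -0.12 and 0.12 rad and velocity of joint cap between -0.05 and 0.05 rad/s and velocity of joint flask between -0.05 and 0.05 rad/s); the robot touches nothing.
It fails at once if a bystander is shifted by more than 30 mm or knocked over (distance of any of tumbler, cleaner, driver, spanner, gauge, mug from where it was at the start of the episode above 0.03 m or angle between any of tumbler, cleaner, gauge, mug's own z axis and vertical above 0.5 rad).
It also fails if it takes over 51 s, if anything falls off the work surface, if the arm or the gripper's body presses on something with over 40 N, if the wrist force passes 120 N, or if a joint passes its speed limit or range.

## Working session

There is one attempt and no reset: what is moved stays moved. The work goes in short steps, Python scripts to look and compute and a shell command to move; the robot and the scene stay as the last step left them, time stands still between calls to the robot, and variables do not carry over. Pictures are saved under pics/ and viewed, about 8 in all and at most 12, crops included, and the job is handed in when it is done.

```bash
mkdir -p pics
cat > h.py <<'E'
import numpy as np, cv2
from scipy.spatial.transform import Rotation as R
from bench import ctrl, imaging, finder
def snap(n,f=None):
    d=imaging.get_image(n)
    if f: cv2.imwrite('pics/'+f,d['frame'][:,:,::-1])
    return d
def ray(d,p):
    K=np.array(d['intrinsics']);T=np.array(d['pose'])
    v=T[:3,:3]@np.linalg.solve(K,[p[1]*560,p[0]*420,1]); return T[:3,3],v/np.linalg.norm(v)
def tri(rs):
    A=0;b=0
    for o,v in rs:
        P=np.eye(3)-np.outer(v,v);A=A+P;b=b+P@o
    x=np.linalg.solve(A,b); return x,[np.linalg.norm((np.eye(3)-np.outer(v,v))@(x-o)) for o,v in rs]
def proj(d,X):
    T=np.linalg.inv(np.array(d['pose']));c=np.array(d['intrinsics'])@(T[:3,:3]@X+T[:3,3]);return c[:2]/c[2]
E
python3 - <<'E'
from h import *
np.set_printoptions(precision=4,suppress=True)
D={c:snap(c,c+'1.png') for c in('scene','side','wrist')}
a=np.hstack([D[c]['frame'] for c in('scene','side')])[:,:,::-1]
for c in D: print(c,np.array(D[c]['pose']).tolist())
for l in ('pointer_tip','lug_tip','cap_grip','rotary','tumbler','cleaner','driver','spanner','gauge','mug'):
    rs=[]
    for c in D:
        r=finder.spot_point(l,c)
        if r: print(l,c,[(round(q['conf'],2),np.round(np.array(q['point'])*[420,560],1).tolist()) for q in r[:2]])
        if r and r[0]['conf']>.4 and c!='wrist': rs.append(ray(D[c],r[0]['point']))
    if len(rs)>1: print('   ',*tri(rs))
print(ctrl.get_state())
E
```

```text
scene [[-0.3817658512768629, 0.712679955306583, -0.5885083823558153, 1.332558070617185], [0.9242580016571476, 0.2953422835728808, -0.24190924311958778, 0.34159841652839407], [0.0014075409720314329, -0.6362862695659576, -0.7714517496190213, 1.2137691679780593], [0.0, 0.0, 0.0, 1.0]]
side [[0.9787328367649065, -0.11669515675820145, 0.16871358755979735, 0.37388271860053535], [-0.204827484859631, -0.6012267406360797, 0.7723808049079118, -0.7553371249038094], [0.011302021243842225, -0.7905116360518007, -0.6123427288557519, 0.7646018263863572], [0.0, 0.0, 0.0, 1.0]]
wrist [[0.3022780427105702, 0.9133190003825636, 0.2729036248115051, 0.12101584895928928], [0.9532190440293947, -0.2892644755192798, -0.08774689340506589, 0.6436875102888057], [-0.0011995810729798577, 0.28666089154739616, -0.9580313639242186, 0.3839904528420167], [0.0, 0.0, 0.0, 1.0]]
pointer_tip scene [(0.89, [253.3, 258.0])]
pointer_tip side [(0.61, [199.8, 343.7])]
    [0.7095 0.0106 0.177 ] [np.float64(0.0027364105591093303), np.float64(0.002736410559109126)]
lug_tip scene [(0.87, [257.5, 273.2])]
lug_tip side [(0.56, [198.3
[... 1054 characters left out ...]
cene [(0.59, [301.8, 422.8])]
gauge side [(0.82, [170.2, 265.0])]
    [0.5756 0.4784 0.0037] [np.float64(0.00289726636313248), np.float64(0.0028972663631326116)]
mug scene [(0.97, [191.6, 159.2])]
{'time': 1.65, 'joint_positions': array([-1.2489,  0.321 , -0.0701,  1.4505,  0.0226,  1.3708, -0.0569]), 'qd': array([ 0.0004,  0.0003, -0.0015,  0.001 , -0.0004,  0.    ,  0.    ]), 'joint_torque': array([  0.0002, -49.1087,  -0.4029, -31.2771,  -0.0637,   0.0334,
         0.    ]), 'position': array([0.1969, 0.6195, 0.2446]), 'tool_rot': array([0.4815, 3.1044, 0.0001]), 'ft_force': array([ 0.5259, -0.3633, -0.14  ]), 'torque': array([ 0.0328,  0.0336, -0.0542]), 'grip_width': 0.9987217641520781}
```

View pics/scene1.png

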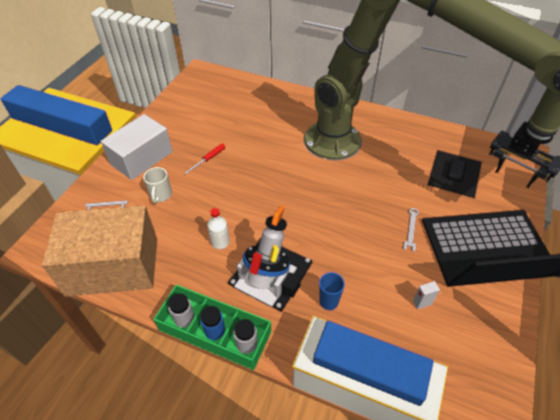

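View pics/side1.png

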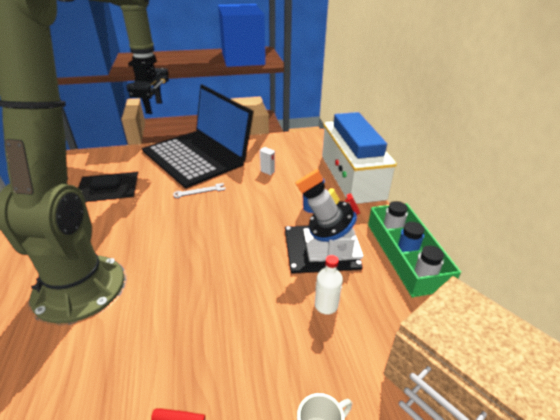

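Scene: orange bar at about (279,213), yellow lug at (274,254), red pointer at (256,262), tumbler at (331,290), white bottle at (218,230). The side view agrees, with the bar at (313,182). The networks' lug in the side view is doubtful because the lug is mostly hidden there. Next I fit the fixture pose and plan the approach.

```bash
cat >> h.py <<'E'
from scipy.optimize import least_squares
np.set_printoptions(precision=4,suppress=True)
t=np.radians(28)
def model(p):
    x,y,w=p[:3]; Rw=R.from_euler('z',w).as_matrix()
    ax=Rw@[-np.sin(t),0,np.cos(t)]; px=Rw@[np.cos(t),0,np.sin(t)]
    base=np.array([x,y,0])+Rw@[.03,0,.07]
    return base,ax,px   # axis point, axis direction, pointer direction
def goto(T,Rt):
    s=ctrl.get_state();Rc=R.from_rotvec(s['tool_rot'])
    print('shift cm (tool)',Rc.inv().apply(np.array(T)-s['position'])*100,'then turn deg (tool)',np.degrees((Rc.inv()*Rt).as_rotvec()))
E
python3 - <<'E'
from h import *
D={c:snap(c) for c in('scene','side')}
obs=[]
for c in D:
    for l in('rotary','pointer_tip','cap_grip'):
        q=finder.spot_point(l,c)[0]; obs.append((c,l,np.array(q['point'])[::-1]*[560,420]))
def res(p):
    b,ax,px=model(p); P={'rotary':np.array([p[0],p[1],0]),'pointer_tip':b+p[3]*ax+.056*px,'cap_grip':b+p[4]*ax}
    return np.concatenate([proj(D[c],P[l])-o for c,l,o in obs])
r=least_squares(res,[.67,.02,0,.09,.2],loss='soft_l1'); print(r.x,r.fun)
b,ax,px=model(r.x); g=b+r.x[4]*ax; print('grip',g,'axis',ax)
# pre-grasp: z=-ax, tool x = horizontal +y-ish
z=-ax; y=px; x=np.cross(y,z)
Rt=R.from_matrix(np.c_[x,y,z]); print(Rt.as_matrix())
goto(g+.13*ax,Rt)
E
```

```text
[ 0.6676  0.0222 -0.1438  0.0848  0.1926] [-0.4043  1.197  -0.6708  0.5372  0.7928 -0.0817 -0.3333  0.8082  0.3985
 -2.1081 -2.7791  1.402 ]
grip [0.6078 0.0309 0.2401] axis [-0.4646  0.0673  0.8829]
[[ 0.1433  0.8738  0.4646]
 [ 0.9897 -0.1265 -0.0673]
 [ 0.      0.4695 -0.8829]]
shift cm (tool) [-50.9631 -44.6443 -11.0299] then turn deg (tool) [-23.1833 -19.668   78.8809]
```

```bash
python3 -m jog '[[[0,0,-4,0,0,0,8.7],[0,0,-4,0,0,0,8.7],[0,0,-4,0,0,0,8.7],[-3.5,-3.5,0,0,0,0,8.7],[-3.5,-3.5,0,0,0,0,8.7],[-3.5,-3.5,0,0,0,0,8.7],[-3.5,-3.5,0,0,0,0,8.7],[-3.5,-3.5,0,0,0,0,8.7],[-3.5,-3.5,0,0,0,0,8.7],[-3.5,-3.5,0,0,0,0,8.7],[-3.5,-3.5,0,0,0,0,8.7],[-3.5,-3.5,0,0,0,0,8.7]]]'
python3 - <<'E'
from h import *
print(ctrl.get_state()['joint_positions'])
g=np.array([.6078,.025,.243]);ax=np.array([-.4646,.05,.8829]);ax/=np.linalg.norm(ax)
y=np.array([.8829,0,.4646]);y-=y@ax*ax;y/=np.linalg.norm(y);x=np.cross(y,-ax)
goto(g+.16*ax,R.from_matrix(np.c_[x,y,-ax]))
E
```

```text
time: 3.25
position: [0.4023, 0.2218, 0.3649]
tool_rot: [0.481, 3.104, 0.002]
ft_force: [1.1, -0.8, 0.4]
grip_width: 1.001
[-0.8562 -0.1333  0.2633  1.7019  0.0343  1.5672  0.6678]
shift cm (tool) [-18.2108 -14.0188  -1.9574] then turn deg (tool) [-22.1075 -19.974   71.5359]
```

```bash
python3 -m jog '[[[-3.6,-2.8,-0.4,0,0,0,8.7],[-3.6,-2.8,-0.4,0,0,0,8.7],[-3.6,-2.8,-0.4,0,0,0,8.7],[-3.6,-2.8,-0.4,0,0,0,8.7],[-3.6,-2.8,-0.4,0,0,0,8.7],[0,0,0,-2.21,-2,7.15,8.7],[0,0,0,-2.21,-2,7.15,8.7],[0,0,0,-2.21,-2,7.15,8.7],[0,0,0,-2.21,-2,7.15,8.7],[0,0,0,-2.21,-2,7.15,8.7]]]' >/dev/null;  python3 -m jog '[[[0,0,0,-2.21,-2,7.15,8.7],[0,0,0,-2.21,-2,7.15,8.7],[0,0,0,-2.21,-2,7.15,8.7],[0,0,0,-2.21,-2,7.15,8.7],[0,0,0,-2.21,-2,7.15,8.7],[0,0,0,0,0,0,8.7],[0,0,0,0,0,0,8.7]]]'
python3 - <<'E'
from h import *
print(ctrl.get_state()['joint_positions'])
d=snap('wrist','w2.png')
for l in('cap_grip','lug_tip','pointer_tip'):
    print(l,[(q['conf'],np.array(q['point'])*[420,560]) for q in finder.spot_point(l,'wrist')])
E
```

```text
time: 4.95
position: [0.5301, 0.0339, 0.3872]
tool_rot: [1.887, 2.0, 0.412]
ft_force: [-0.1, -0.7, 0.6]
grip_width: 0.999
[-0.2616 -0.3002  0.0538  1.8695  0.1563  1.1253 -0.184 ]
cap_grip [(0.72, array([194.502, 287.504])), (0.49, array([181.02, 333.2 ]))]
lug_tip [(0.76, array([147.882, 322.392]))]
pointer_tip [(0.79, array([184.884, 332.08 ]))]
```

View pics/w2.png

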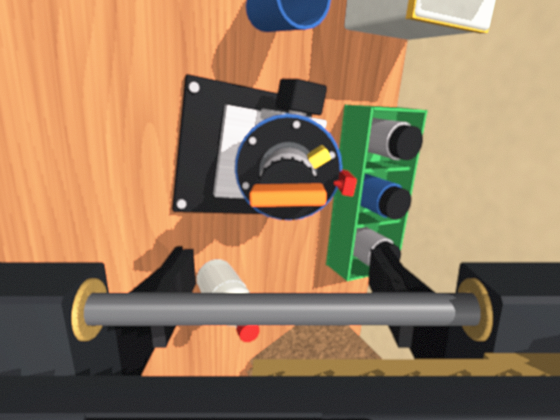

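The wrist view shows the bar at about (288,195), lying along the image's horizontal. The lug is at (321,157), the red tip at (341,184). Joint 2 is at its limit, so I move down and off it next. First, a combined fit.

```bash
cat > fit.py <<'E'
from h import *
def barpts(d):
    f=d['frame']; h=cv2.cvtColor(f,cv2.COLOR_RGB2HSV)
    m=((h[...,0]>6)&(h[...,0]<20)&(h[...,1]>190)&(h[...,2]>200)).astype(np.uint8)
    c=finder.trace('cap_grip','wrist'); 
    if c: m&=cv2.dilate(c[0]['region'].astype(np.uint8),np.ones((9,9)))
    n,L,S,_=cv2.connectedComponentsWithStats(m); k=1+np.argmax(S[1:,4]); 
    return cv2.boxPoints(cv2.minAreaRect(np.argwhere(L==k)[:,::-1].astype(np.float32))),S[k]
def plane(d,uv,p0,n):
    o,v=ray(d,[uv[1]/420,uv[0]/560]); return o+v*((p0-o)@n)/(v@n)
def run():
    D={c:snap(c) for c in('scene','side','wrist')}; obs=[]
    for c in D:
        for l in('rotary','pointer_tip','cap_grip','lug_tip'):
            if (c,l)==('side','lug_tip'): continue
            q=finder.spot_point(l,c)
            if q and q[0]['conf']>.4: obs.append((c,l,np.array(q[0]['point'])[::-1]*[560,420]))
    def res(p):
        b,ax,px=model(p); lx=R.from_rotvec(-ax*p[5]).apply(px)
        P={'rotary':np.array([p[0],p[1],0]),'pointer_tip':b+p[3]*ax+.056*px,'cap_grip':b+p[4]*ax,'lug_tip':b+p[6]*ax+.053*lx}
        r=[(proj(D[c],P[l])-o) for c,l,o in obs]
        return np.concatenate(r+[[(p[3]-p[6])/.003]])
    r=least_squares(res,[.67,.02,0,.09,.2,-.8,.08],loss='soft_l1'); p=r.x
    print('x y yaw sp sc flask sl',p)
    for o,e in zip(obs,r.fun[:-1].reshape(-1,2)): print(o[0],o[1],o[2],e)
    b,ax,px=model(p); py=np.cross(ax,px)
    bx,S=barpts(D['wrist']); print('bar stats',S)
    top=b+(p[4]+.01)*ax; W=[plane(D['wrist'],u,top,ax) for u in bx]
    c=np.mean(W,0)-top; e=[W[1]-W[0],W[2]-W[1]]; e=max(e,key=np.linalg.norm); 
    print('bar size',np.linalg.norm(W[1]-W[0]),np.linalg.norm(W[2]-W[1]),'centre off px,py',c@px,c@py,'clockwise angle from pointer deg',-np.degrees(np.arctan2(e@py,e@px)))
    return p,b,ax,px,py,e/np.linalg.norm(e),D
E
python3 - <<'E'
from fit import *
p,b,ax,px,py,e,D=run()
g=b+p[4]*ax; print('grip',g,'axis',ax)
for s in(1,-1):
    y=np.cross(ax,e)*s; x=np.cross(y,-ax); goto(g-.003*-ax+.06*ax,R.from_matrix(np.c_[x,y,-ax]))
E
```

```text
x y yaw sp sc flask sl [ 0.6696  0.02   -0.1286  0.0824  0.1963 -0.7412  0.0807]
scene rotary [270.592 277.41 ] [-1.3153 -1.4244]
scene cap_grip [277.592 213.192] [ 1.1913 -0.2817]
scene lug_tip [272.888 258.804] [ 1.1472 -0.2517]
side rotary [324.912 249.48 ] [-0.9775 -0.539 ]
side pointer_tip [344.288 199.92 ] [-0.2867  1.8638]
side cap_grip [307.104 178.71 ] [0.0514 0.8119]
wrist rotary [250.208 157.08 ] [-0.1725 -0.7423]
wrist pointer_tip [333.088 186.816] [ 0.4712 -0.0813]
wrist cap_grip [286.496 200.382] [1.0978 0.1608]
wrist lug_tip [326.2   154.014] [-0.1578  0.4897]
bar stats [250 189  76  17 453]
bar size 0.06389594948146686 0.013069393772283357 centre off px,py -0.0013219880127951986 0.005753604969837882 clockwise angle from pointer deg -12.363946187950878
grip [0.608  0.028  0.2433] axis [-0.4656  0.0602  0.8829]
shift cm (tool) [-0.0906  0.3826 10.0606] then turn deg (tool) [  0.5751  -2.1146 -91.9539]
shift cm (tool) [-0.0906  0.3826 10.0606] then turn deg (tool) [-2.0949 -0.5698 88.0269]
```

```bash
python3 -m jog '[[[0,0.2,2,0,0,0,8.7],[0,0.2,2,0,0,0,8.7],[0,0,0,0,0,-8.4,8.7],[0,0,0,0,0,-8.4,8.7],[0,0,0,0,0,-8.4,8.7],[0,0,0,0,0,-8.4,8.7],[0,0,0,0,0,-8.4,8.7],[0,0,0,0,0,-8.4,8.7],[0,0,0,0,0,-8.4,8.7],[0,0,0,0,0,-8.4,8.7],[0,0,0,0,0,-8.4,8.7],[0,0,0,0,0,-8.4,8.7]]]' >/dev/null;  python3 -m jog '[[[0,0,0,0,0,-7.9,8.7],[0,0,0,0,0,0,8.7],[0,0,0,0,0,0,8.7]]]'
python3 - <<'E'
from fit import *
print(ctrl.get_state()['joint_positions'])
p,b,ax,px,py,e,D=run()
cv2.imwrite('pics/w3.png',D['wrist']['frame'][:,:,::-1])
g=b+p[4]*ax; print('grip',g,'axis',ax)
Rc=R.from_rotvec(ctrl.get_state()['tool_rot']).as_matrix()
y=np.cross(ax,e); y*=np.sign(y@Rc[:,1]); x=np.cross(y,-ax); goto(g+.063*ax,R.from_matrix(np.c_[x,y,-ax]))
E
```

```text
time: 7.4
position: [0.5516, 0.0348, 0.3531]
tool_rot: [-0.12, 2.674, -0.073]
ft_force: [-0.8, -0.1, -0.9]
grip_width: 1.001
[-0.4801 -0.2673  0.2416  1.9038  0.2276  1.0577  1.3602]
x y yaw sp sc flask sl [ 0.6692  0.0203 -0.1361  0.0862  0.1916 -0.7693  0.0836]
scene rotary [269.696 276.318] [-0.2815 -0.4141]
scene pointer_tip [262.696 253.68 ] [-2.1245 -0.004 ]
scene cap_grip [280.112 218.316] [-1.4187 -3.963 ]
side rotary [326.592 247.8  ] [-2.826  1.097]
side pointer_tip [340.312 202.104] [ 2.9946 -1.3063]
side cap_grip [307.216 178.416] [0.4911 2.3   ]
wrist rotary [284.312 121.212] [-1.52   -0.3804]
wrist pointer_tip [263.816 230.412] [ 0.8328 -1.1335]
wrist cap_grip [276.976 207.186] [0.691  0.2515]
wrist lug_tip [299.88  219.114] [0.4486 0.9605]
bar stats [269 169  19  82 153]
bar size 0.013250935405181892 0.06413401654289196 centre off px,py -0.0001479764564946737 -6.760814948566902e-06 clockwise angle from pointer deg -12.802802858245599
grip [0.6097 0.0284 0.2392] axis [-0.4651  0.0637  0.8829]
shift cm (tool) [ 0.0362 -0.0211  6.5049] then turn deg (tool) [ 1.9266 -0.9002 -0.1098]
```

View pics/w3.png

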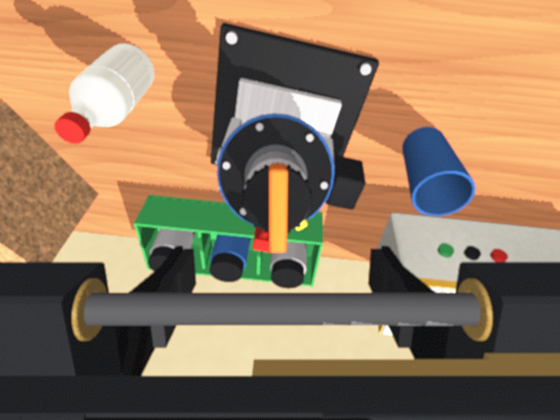

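```bash
python3 -m jog '[[[0,0,2.2,0,0,0,8.7],[0,0,2.2,0,0,0,8.7],[0,0,2.1,0,0,0,8.7],[0,0,0,1.9,-0.9,0,8.7],[0,0,1.5,0,0,0,6],[0,0,1.5,0,0,0,6],[0,0,1.5,0,0,0,6],[0,0,1.2,0,0,0,6],[0,0,0,0,0,0,6],[0,0,0,0,0,0,6]]]' 30
python3 - <<'E'
from h import *
s=ctrl.get_state();print(s['joint_positions'],s['torque'])
snap('wrist','w4.png'); d=snap('side')['frame'][130:280,240:420]
cv2.imwrite('pics/s4.png',cv2.resize(d,None,fx=4,fy=4)[:,:,::-1])
E
```

```text
time: 9.15
position: [0.6073, 0.0291, 0.2447]
tool_rot: [-0.114, 2.656, -0.118]
ft_force: [0.0, -0.0, 0.0]
grip_width: 0.695
[-0.467  -0.095   0.2789  1.9878  0.2453  0.792   1.3406] [ 0.1072  0.5492 -0.0266]
```

View pics/s4.png

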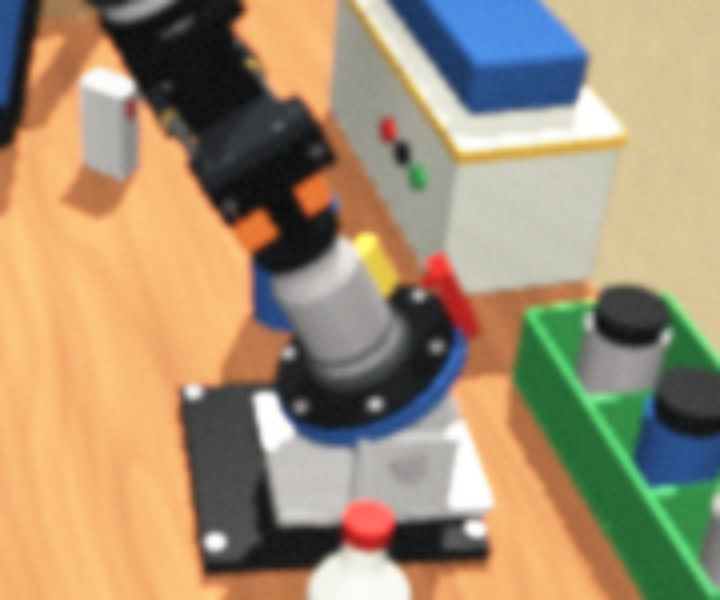

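The fingers straddle the bar (orange visible either side at (255,230) and (312,195) in the crop) and there is no contact force. Closing.

```bash
python3 -m jog '[[[0,0,0,0,0,0,0.5],[0,0,0,0,0,0,0.5],[0,0,0,0,0,0,0.5],[0,0,0,0,0,0,0.5],[0,0,0,0,0,0,0.5],[0,0,0,0,0,0,0.5]]]' 40; python3 -m jog '[[[0,0,0,0,0,5,0.5],[0,0,0,0,0,5,0.5],[0,0,0,0,0,5,0.5],[0,0,0,0,0,5,0.5],[0,0,0,0,0,0,0.5]]]'
python3 - <<'E'
from h import *
s=ctrl.get_state();print(s['joint_positions'],s['torque'])
E
```

```text
time: 9.85
position: [0.6072, 0.0291, 0.2447]
tool_rot: [-0.114, 2.656, -0.117]
ft_force: [0.8, 0.2, -0.1]
grip_width: 0.229
time: 10.35
position: [0.6072, 0.028, 0.2447]
tool_rot: [0.35, 2.63, -0.004]
ft_force: [-0.5, -2.5, 1.1]
grip_width: 0.153
[-0.4445 -0.0939  0.259   1.9874  0.2423  0.7915  0.994 ] [-0.3003  0.6315 -0.1865]
```

```bash
cat > st.py <<'E'
from h import *
s=ctrl.get_state();z=R.from_rotvec(s['tool_rot']).as_matrix()[:,2]
print('j',s['joint_positions'],'Mz',s['torque']@z,'F',s['ft_force'],'gw',s['grip_width'],'Mlat',np.linalg.norm(np.cross(s['torque'],z)))
E
for i in 1; do python3 -m jog '[[[0,0,0,0,0,6,0.5],[0,0,0,0,0,6,0.5],[0,0,0,0,0,6,0.5],[0,0,0,0,0,6,0.5]]]'>/dev/null; python3 st.py; python3 -m jog '[[[0,0,0,0,0,6,0.5],[0,0,0,0,0,6,0.5],[0,0,0,0,0,6,0.5]]]'>/dev/null; python3 st.py;  python3 -m jog '[[[0,0,0,0,0,6,0.5],[0,0,0,0,0,6,0.5],[0,0,0,0,0,0,0.5]]]'; python3 st.py; done
python3 - <<'E'
from fit import *
run()
E
```

```text
j [-0.419  -0.0924  0.2347  1.9867  0.2384  0.7907  0.5768] Mz -0.06298289583103685 F [-0.2245 -1.8979  0.8514] gw 0.15573292999804347 Mlat 0.6582664353783484
j [-0.4001 -0.0913  0.2167  1.9861  0.2357  0.7902  0.2651] Mz -0.24229782916858378 F [ 0.764  -4.0222  0.2491] gw 0.15652075273698018 Mlat 0.664085021684215
time: 11.35
position: [0.6073, 0.0282, 0.2448]
tool_rot: [1.524, 2.215, 0.301]
ft_force: [-0.1, -3.1, 1.3]
grip_width: 0.157
j [-0.3876 -0.0905  0.205   1.9856  0.2334  0.7898  0.0602] Mz -0.0037740766914842057 F [-0.1344 -3.1468  1.3466] gw 0.15721874952038375 Mlat 0.7418125784488176
x y yaw sp sc flask sl [ 0.6704  0.019  -0.0952  0.0836  0.1905 -0.3068  0.0819]
scene rotary [269.08  277.704] [-0.1963 -1.626 ]
scene pointer_tip [260.624 254.016] [-0.343   0.8764]
scene cap_grip [277.424 215.418] [-0.1809 -0.8757]
scene lug_tip [265.328 258.384] [ 0.7718 -1.4575]
side rotary [324.016 251.286] [ 0.2682 -2.1521]
side pointer_tip [342.608 202.608] [ 1.5072 -1.2638]
side cap_grip [309.624 177.702] [-1.0101  4.0727]
wrist rotary [232.288 151.62 ] [ 1.8735 -0.1527]
wrist pointer_tip [347.2   244.692] [-0.3173  0.0604]
wrist cap_grip [280.28  286.398] [ 0.2124 -0.0282]
wrist lug_tip [351.4   223.608] [-0.6245 -0.0116]
bar stats [265 204  32  88 575]
bar size 0.040932595627694024 0.009944721524569222 centre off px,py -0.014491700230094308 0.0202872081387321 clockwise angle from pointer deg -97.27015651147988
```

```bash
python3 -m jog '[[[0,0,0,0,0,5,0.5],[0,0,0,0,0,5,0.5],[0,0,0,0,0,0,0.5]]]'>/dev/null; python3 st.py
python3 - <<'E'
from fit import *
p,b,ax,px,py,e,D=run()
f=D['wrist']['frame'].copy()
cv2.imwrite('pics/w5.png',cv2.resize(f[130:330,220:460],None,fx=3,fy=3,interpolation=cv2.INTER_CUBIC)[:,:,::-1])
for s in (.06,.08,.1): print('axis px',proj(D['wrist'],b+s*ax), 'pointer-dir',proj(D['wrist'],b+s*ax+.056*px))
E
```

```text
j [-0.3773 -0.0899  0.1951  1.9853  0.232   0.7894 -0.1157] Mz 0.0003393585693965746 F [-0.1161 -4.6716  2.155 ] gw 0.15557281429589714 Mlat 1.0786031507826674
x y yaw sp sc flask sl [ 0.6695  0.0187 -0.128   0.0812  0.1943 -0.167   0.081 ]
scene rotary [272.216 274.512] [-3.3258  1.3112]
scene pointer_tip [259.896 255.486] [-0.2001 -0.331 ]
scene cap_grip [280.224 212.52 ] [-2.0483  0.83  ]
scene lug_tip [264.88 255.99] [-1.8322  0.0416]
side rotary [326.312 249.48 ] [-2.27  -0.228]
side pointer_tip [343.112 202.902] [ 1.1862 -0.5249]
side cap_grip [313.376 180.684] [-5.7927 -0.314 ]
wrist rotary [227.024 162.12 ] [ 3.0205 -1.6299]
wrist pointer_tip [351.904 234.192] [-1.3752  0.159 ]
wrist cap_grip [281.904 287.91 ] [-0.5315  0.022 ]
wrist lug_tip [349.384 222.684] [ 0.7736 -0.1   ]
bar stats [265 204  32  88 526]
bar size 0.03948573086576181 0.009913128661352372 centre off px,py -0.01222927286994843 0.02214061192515215 clockwise angle from pointer deg -88.48404073347284
axis px [281.6749 204.7256] pointer-dir [345.8166 225.1191]
axis px [281.648  212.1106] pointer-dir [350.2391 233.7835]
axis px [281.6171 220.6185] pointer-dir [355.3209 243.7394]
```

View pics/w5.png

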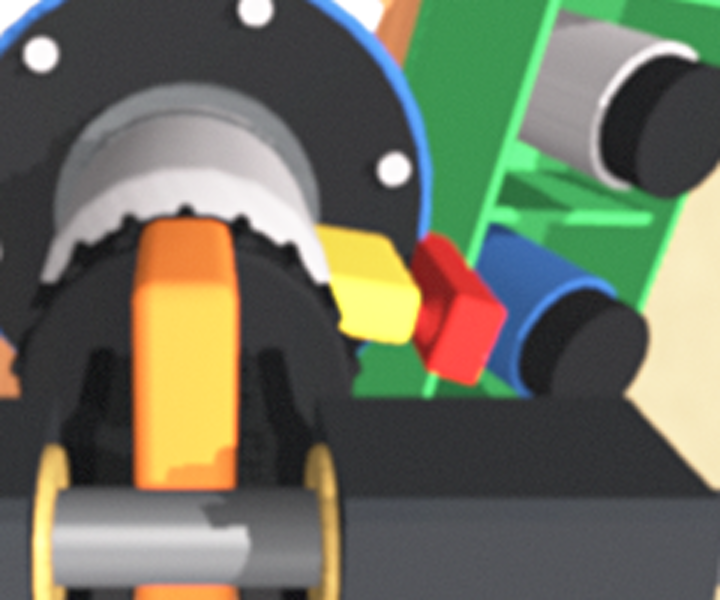

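The lug (yellow, crop (375,295)) is just short of the red tip (430,310). The fit gives −0.15 rad, so I turn about 8° more.

```bash
python3 -m jog '[[[0,0,0,0,0,4,0.5],[0,0,0,0,0,4,0.5],[0,0,0,0,0,0,0.5],[0,0,0,0,0,0,0.5]]]'>/dev/null; python3 st.py
python3 - <<'E'
from fit import *
for i in range(3): p,b,ax,px,py,e,D=run()
f=D['wrist']['frame']
cv2.imwrite('pics/w6.png',cv2.resize(f[130:330,220:460],None,fx=3,fy=3,interpolation=cv2.INTER_CUBIC)[:,:,::-1])
E
```

```text
j [-0.3693 -0.0896  0.1876  1.9851  0.2307  0.7892 -0.2528] Mz -0.03549510769094466 F [-0.0853 -5.6598  1.8981] gw 0.16006175065165382 Mlat 1.0847962482677016
x y yaw sp sc flask sl [ 0.6692  0.0205 -0.1026  0.082   0.1957  0.0485  0.0806]
scene rotary [268.8  277.62] [ 0.6654 -1.687 ]
scene pointer_tip [258.496 253.092] [2.2245 2.108 ]
scene cap_grip [279.328 215.208] [-0.889  -2.3856]
scene lug_tip [263.48  254.688] [-3.148   0.1218]
side rotary [324.184 249.48 ] [-0.4249 -0.6276]
side pointer_tip [340.816 200.718] [2.9571 0.8573]
side cap_grip [308.616 179.802] [-1.4718  0.1501]
wrist rotary [231.224 165.9  ] [-2.8557  0.2652]
wrist pointer_tip [351.008 221.718] [3.3784 0.2964]
wrist cap_grip [281.624 289.506] [-0.5696 -0.3079]
wrist lug_tip [346.304 223.902] [3.1052 0.0439]
bar stats [265 203  31  88 368]
bar size 0.03878820731045968 0.009163657971304301 centre off px,py -0.008522261249669694 0.0246013950863719 clockwise angle from pointer deg -80.67756255881642
x y yaw sp sc flask sl [ 0.6689  0.0195 -0.1197  0.0832  0.1958  0.0049  0.0814]
scene rotary [270.312 274.092] [-1.076
[... 836 characters left out ...]
07]
scene pointer_tip [261.408 252.   ] [-1.0308  1.739 ]
scene cap_grip [277.984 214.41 ] [ 0.6393 -1.1371]
scene lug_tip [261.296 256.2  ] [ 0.0099 -1.4832]
side rotary [322.392 252.21 ] [ 1.1508 -3.067 ]
side pointer_tip [341.6  201.39] [ 1.645 -0.056]
side cap_grip [306.88 176.4 ] [0.2031 3.9683]
wrist rotary [226.184 168.504] [ 1.3131 -1.3339]
wrist pointer_tip [353.584 225.792] [-0.0187  0.4157]
wrist cap_grip [280.224 286.188] [-0.5824  0.0221]
wrist lug_tip [349.328 221.382] [ 0.1341 -0.0676]
bar stats [265 203  31  88 377]
bar size 0.039093679142294536 0.009181148395676627 centre off px,py -0.008243384017316493 0.022957337451430502 clockwise angle from pointer deg -82.08961938987775
```

View pics/w6.png

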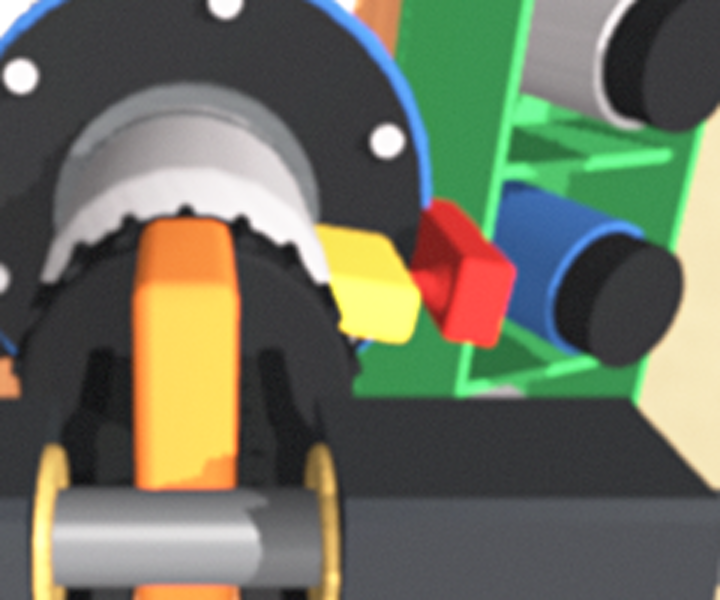

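The lug did not move in the wrist picture between the two views, so cap and flask turn as one and the cap is tight. The three fits average 0.00 ± 0.05 rad. I release and back off.

```bash
python3 -m jog '[[[0,0,0,0,0,0,2.5],[0,0,0,0,0,0,4],[0,0,0,0,0,0,6],[0,0,0,0,0,0,6],[0,0,0,0,0,0,6],[0,0,-2,0,0,0,6],[0,0,-2,0,0,0,6],[0,0,-2,0,0,0,6],[0,0,-2,0,0,0,6],[0,0,0,0,0,0,6],[0,0,0,0,0,0,6]]]'; python3 st.py
python3 - <<'E'
from fit import *
for i in range(3): p,b,ax,px,py,e,D=run()
f=D['wrist']['frame']
cv2.imwrite('pics/w7.png',cv2.resize(f[80:280,200:440],None,fx=3,fy=3,interpolation=cv2.INTER_CUBIC)[:,:,::-1])
E
```

```text
time: 16.9
position: [0.5701, 0.0343, 0.3152]
tool_rot: [1.872, 1.97, 0.397]
ft_force: [1.0, -0.5, -0.1]
grip_width: 0.69
j [-0.3807 -0.2125  0.1545  1.9478  0.2424  0.9538 -0.2665] Mz -0.0006214606097888753 F [ 0.9618 -0.4881 -0.1058] gw 0.6897978732200338 Mlat 0.6548060476151586
x y yaw sp sc flask sl [ 0.669   0.0214 -0.1138  0.08    0.1933 -0.0016  0.0801]
scene rotary [268.52 276.99] [ 1.2443 -1.0088]
scene pointer_tip [260.792 255.486] [-0.0291  0.3005]
scene cap_grip [279.608 214.2  ] [-0.8039 -0.4896]
scene lug_tip [261.408 255.78 ] [-0.0969 -0.4448]
side rotary [325.584 249.186] [-1.9799 -0.5366]
side pointer_tip [343.   201.39] [0.8982 0.6091]
side cap_grip [308.    179.298] [-0.6749  0.9938]
wrist rotary [237.776 159.012] [ 0.4507 -3.3031]
wrist pointer_tip [337.12  194.712] [2.3979 0.9953]
wrist cap_grip [283.024 226.716] [0.018 0.04 ]
wrist lug_tip [337.176 195.384] [-0.621  -0.2128]
bar stats [273 174  21  78 253]
bar size 0.05082508745695413 0.01098041095565097 centre off px,py -0.007210681123396183 0.012137108558725842 clockwise angle from pointer deg -84.598832450575
[... 959 characters left out ...]
.2272]
scene pointer_tip [260.792 254.688] [-0.1723  0.3812]
scene cap_grip [279.608 215.208] [-0.3174 -3.0312]
scene lug_tip [259.504 252.588] [1.7159 2.3204]
side rotary [323.512 248.682] [-0.2072  0.1726]
side pointer_tip [342.776 201.39 ] [0.7316 0.6895]
side cap_grip [306.712 177.492] [-0.4508  1.6801]
wrist rotary [236.992 159.18 ] [-0.6784 -2.9115]
wrist pointer_tip [334.376 196.308] [2.5931 0.6244]
wrist cap_grip [281.12 228.69] [-1.1161 -0.1982]
wrist lug_tip [332.416 195.09 ] [1.5607 0.7527]
bar stats [271 174  22  78 213]
bar size 0.05008934173114883 0.011180680320005376 centre off px,py -0.006668724442591724 0.013318769631416033 clockwise angle from pointer deg -84.55081178160995
```

View pics/w7.png

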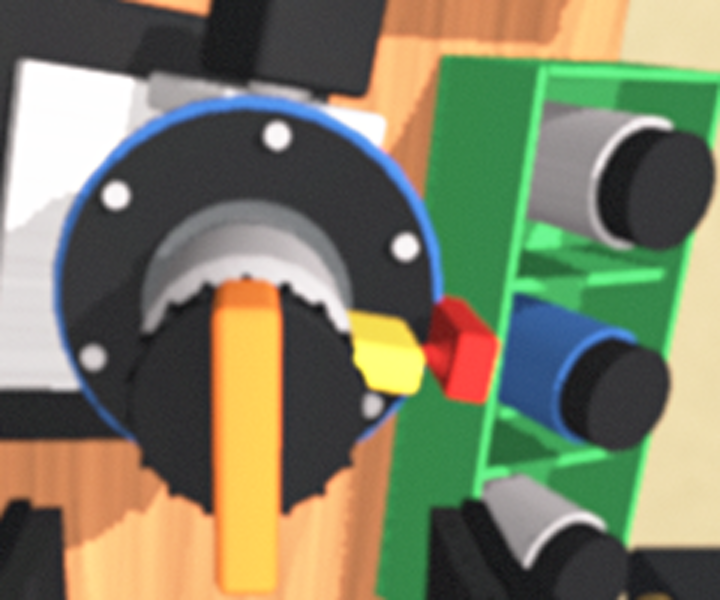

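The lug faces the red tip at crop (425,350), and the gripper is clear of everything. Handing in.

```bash
python3 -c "from bench import close_job; print(close_job())"
```

```text
the job is handed in; nothing more can be done
None
```

I gripped the orange bar along the tilted axis and turned the cap clockwise about 1.9 rad. It ran to its stop and then carried the flask round until the yellow lug faced the red pointer. I then let go, backed off 8 cm and handed in at about 17–18 s of the 51 s allowed.

- **Cap:** its angle was not measured directly; that it is tight rests on three signs. The torque about the axis rose from 0.06 to 0.24 N m at the stop. After that the lug did not move relative to the gripper's camera while turning. The turn splits into about 0.75 rad of flask and 1.1 rad of cap, which fits the given start range.
- **Lug:** two of the three fits after release gave −0.002 and −0.008 rad, against a limit of 0.12. The third gave −0.06, but it was thrown off by a false `cap_grip` detection about 60 pixels out in the side view. The last picture shows the lug in line with the red tip.
- **Contact:** the wrist force was at its no-load level after the gripper backed off, and the fingers are clear of the bar.
- **Arm limit:** joint 2 read −0.3002 against its −0.3 limit once during the approach. I moved off it straight away.
- **Bystanders:** the arm stayed away from them. I did not measure their positions again at the end.

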